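# Dry-fit the rosette and run the tape over it to the panel's end

## Robot

A 7-joint arm with a two-finger parallel gripper is mounted at the origin on the work surface. World frame = base frame: x ahead of the robot, y to its left, z up, the work surface at z = 0. Lengths are in m, angles in rad, forces in N, time in s.
With the tool pointing down it reaches from about 0.425 to 0.975 m from the base axis. Payload 16.7 kg.
Tool frame: the origin (TCP) lies midway between the tips of the shut fingers; the grasp point (between the pads) lies 19 mm behind it; z points along the fingers, y is the line along which they close (so a half turn about z gives the same grasp; the last joint's range is limited). The gripper opens to 85 mm and grips with 20 to 120 N. Pads are 22 mm wide; open, the fingers measure 114 mm over their backs; the gripper's body (76 mm by 85 mm) begins 54 mm behind the grasp point. The pads swing forward as they close: fully open they stand 13 mm farther back than shut.
Start: joints at [-0.149, 0.426, 0.074, 1.606, -0.034, 1.111, -0.067], TCP at [0.675, -0, 0.231] pointing down, gripper open.
Joint ranges: [-2.85, 2.85], [-0.5, 2.14], [-1.23, 1.37], [0.21, 2.46], [-1.02, 4.16], [0.16, 2.05], [-2.73, 2.73]. Speed limits (rad/s): [1.89, 1.89, 2.39, 2.39, 3.01, 3.01, 3.01].

## Interface

Orientations are given as a 3x3 rotation matrix whose columns are the frame's x, y, z axes.
In Python, from bench import * gives the robot as it stands. The module is installed in compiled form; this text tells all that it offers.
- The arm moves only by the tool jog_arm, never from a script. Its argument "deltas" is a list of rows, each an object of numbers: "tx", "ty", "tz": the shift along the tool's x, y, z in m; "ax", "ay", "az": the turn, a rotation vector about the tool's x, y, z in degrees. In form: [{"tx": .., "ty": .., "tz": .., "ax": .., "ay": .., "az": ..}, ...]. A call has 1 to 20 rows; each row is the pose to reach, as a shift and turn from the pose commanded when the call began, along the tool's axes at that moment; what a row does not reach only later rows make up. A row lasts 1/12 s, in which the tool goes at most 41.7 mm and 7.16 degrees, less where a joint would pass 70% of its speed; a pose out of reach is approached as far as the arm can. A call with a gripper value outside its range is refused whole. "hand" is the finger opening in m, from 0 to 0.0854, set as the call begins (left out, the last holds). The fingers move at their own pace and stop on an object; "force" is the grip in N (left out, the last holds). Time passes only in rows, so rows that repeat a pose let the fingers close. It gives the time, the measured TCP pose, the force, the opening and the grip force at its end, in the units of the state.
- read_state(): the state, without advancing time (a new reading comes with each control period).
- read_camera(name): name is "scene" or "side" or "wrist"; returns the picture (480x640x3 uint8, red, green, blue); there is no depth.
- camera_params(name): a dict with "K" (3x3 intrinsics, pixels), "dist" ([k1, k2, p1, p2, k3] as OpenCV has them; the pictures are not rectified), "R" (3x3) and "t" (3): a world point X has camera coordinates R X + t; the wrist camera has in their place "hand_eye" (4x4, takes a point from camera to tool coordinates, whose origin is the TCP and whose axes are the flange's). Camera axes: x right, y down, z forward; pixel columns grow to the right and rows downward; lengths in m; the calibration is good to about 2 mm. A picture is of the moment at which its call begins: read the wrist's pose just before it. camera_params takes no time and is no camera call.
- finish_job(): hands the job in; it is judged then, once.
The state is a dict: "time_s": time; "joints": joint angles; "joint_vel": joint speeds; "joint_efforts": joint torques, N m; "tcp_pos": TCP position; "orientation": TCP orientation; "wrist_force": force on the tool from outside, world axes, zero at the start; "wrist_torque": the same for the moment, N m; "finger_gap": finger opening in m; "grip_force": force on a finger pad.
Only numpy, scipy, OpenCV 4.12 (cv2) and the standard library are available. Lean on these libraries where they do the work, as an engineer would, in place of code of your own. Each camera call takes 0.05 s, during which the arm holds its last target. There are 200 camera calls.

## Task

Dry-fit the loose walnut rosette in the square pocket of the relief panel, flower up and pressed flush with the panel's face. Then draw the sprung tape blade out over it, along the panel, and leave its end hook caught over the panel's far end so that I can read the rosette's position off the tape. Do not let the blade snap back, and leave the other things on the bench where they lie.

Things in the scene. Friction and masses are not known exactly. Their poses are not given: they have to be found in the camera images.
- panel: oak relief panel fixed to the bench, 220 (its x) by 170 (its y) by 26 thick; origin at the centre of its underside, z up. Carved scrolls stand 6 mm proud of its face in strips 58 to 82 mm either side of the long centre line; the 116 mm between is flat but for the pocket. The tape stands off its -x end; its far end is the plain upright end face at x = +110 mm
- panel_pocket (a point): centre of the pocket's mouth, level with the panel's face (26 mm above the bench, 15 mm towards the tape from the panel's middle). The pocket is 58.5 mm square, its sides parallel to the panel's, 14 mm deep with a flat floor: 1.25 mm play all round for the rosette
- panel_end (a point): middle of the top edge of the panel's far end (panel x = 110, y = 0, z = 26 mm), over which the tape's hook is to catch
- holdfast_top (a point): top, 82 mm above the bench, of the black iron holdfast that pins the panel down, fixed: a bent bar 13 mm thick that rises from the bench beside the panel (panel x = 21, y = -102 mm) and bears on the panel's carved strip at y = -72 mm; nothing of it comes nearer than 61 mm to the panel's long centre line
- rosette: dark walnut block 56 x 56 x 14 mm with an eight-petalled flower carved in its top, about 35 g, lying flower up on the bench; origin at the centre of its underside, x and y along its sides. Any of its four quarter turns fits the pocket. Its carving does not stand above its top rim (14 mm)
- rosette_top (a point): centre of the rosette's top, 14 mm above its underside
- tape: yellow and black tape measure (blade 25 wide, 2 thick) in a pale wooden saddle block (64 wide, 38 high), all fixed. Case 60 long, 32 wide, its top 98 mm above the bench. Origin on the bench straight under the case's front face (the mouth); +x is the way the blade is drawn, parallel to panel x. The saddle block reaches 2 mm ahead of the mouth
- tape_end: end of the blade: black end guard 34 long (its x, along the blade) x 26 wide x 10 high, to pinch across its width; origin at the guard's middle. With the blade in, that is 19 mm ahead of the mouth, 49 mm above the bench. It draws out along tape x up to 345 mm against a 5 to 6 N spring (let go, it flies in), tips up or down about the mouth by 0.1 rad, sinks if not held, and cannot swing sideways
- tape_hook (a point): lower edge of the hook, mid-width, on its inner face (towards the case): 17 mm ahead of tape_end's origin and 20 mm below it. The hook is a steel plate 3 thick, 36 wide, that hangs 15 mm below the guard and stands 3 mm above it. With the blade level it passes 3 mm above the panel's face. Hung behind the panel's far end face it catches and the spring holds it there
- blank: bystander: plain pale wood block 52 x 52 x 30 mm; origin at the centre of its underside
- tin: bystander: round wax tin, 62 across, 28 high, green lid; origin at the centre of its underside
- mallet: bystander: dark wooden carver's mallet standing on its head, 80 across, 222 tall; origin at the centre of its underside
- gouge: bystander: carving gouge lying on the bench, 220 long, 21 thick; origin underneath, 120 mm from the handle's end, x along it to the blade
Not all that is in view belongs to the job. Of the things that look like the rosette, the largest one is meant.

How it is judged:
On the way:
1. the rosette sits flush in the pocket while the tape is still in (z of rosette_top in the frame of panel between 0.0245 and 0.0275 m and horizontal distance between rosette_top and panel_pocket below 0.003 m and angle between rosette's own z axis and vertical below 0.05 rad and x of tape_end in the frame of tape below 0.04 m), for 0.2 s.
At the end, for the whole second after the job is handed in: Rosette in the pocket: top within 1.5 mm of the panel's face, within 3 mm of the pocket's centre, level. Tape drawn out, hook over the panel's far end: inner face within 4.5 mm of the end face, lower edge at least 4 mm below the panel's face. Blade at rest (z of rosette_top in the frame of panel between 0.0245 and 0.0275 m and horizontal distance between rosette_top and panel_pocket below 0.003 m and angle between rosette's own z axis and vertical below 0.05 rad and x of tape_hook in the frame of panel between 0.1075 and 0.1145 m and z of tape_hook in the frame of panel below 0.022 m and linear speed of tape_end below 0.01 m/s); the robot touches nothing.
It fails at once if the blade is let fly (its end runs faster than 0.9 m/s) (linear speed of tape_end above 0.9 m/s).
It fails at once if the blank is disturbed (moved more than 20 mm) (distance of blank from where it was at the start of the episode above 0.02 m).
It fails at once if the tin is disturbed (moved more than 20 mm) (distance of tin from where it was at the start of the episode above 0.02 m).
It fails at once if the mallet is disturbed (moved more than 20 mm) (distance of mallet from where it was at the start of the episode above 0.02 m).
It fails at once if the gouge is disturbed (moved more than 20 mm) (distance of gouge from where it was at the start of the episode above 0.02 m).
It also fails if it takes over 58 s, if anything falls off the work surface, if the arm or the gripper's body presses on something with over 40 N, if the wrist force passes 120 N, or if a joint passes its speed limit or range.

## Working session

There is one attempt and no reset: what is moved stays moved. The work goes in short steps, Python scripts to look and compute and a tool call to move; the robot and the scene stay as the last step left them, time stands still between calls to the robot, and variables do not carry over. Pictures are saved under pics/ and viewed, at most 10 in all, crops included, and the job is handed in when it is done.

Besides the shell and the picture viewer there is one more tool, called after "Emit:" as name(argument=value, ...), one argument or row to a line, values as JSON. jog_arm: Moves the arm, as the interface text tells. Its arguments: {"type":"object","properties":{"deltas":{"type":"array"},"hand":{"type":"number"},"force":{"type":"number"}},"required":["deltas"]}

```bash
mkdir -p pics; cat > h.py <<'E'
from bench import *
import numpy as np, cv2
def snap(n,f):
    s=read_state(); im=read_camera(n); cv2.imwrite('pics/'+f,im[:,:,::-1]); return s,im
def cam(n,s=None):
    p=camera_params(n); K=np.array(p['K']);d=np.array(p['dist'])
    if 'hand_eye' in p:
        s=s or read_state(); T=np.eye(4);T[:3,:3]=s['orientation'];T[:3,3]=s['tcp_pos']
        M=np.linalg.inv(T@np.array(p['hand_eye'])); return K,d,M[:3,:3],M[:3,3]
    return K,d,np.array(p['R']),np.array(p['t'])
def ray(c,uv,z):
    K,d,R,t=c; q=cv2.undistortPoints(np.array([[uv]],float),K,d)[0,0]
    o=-R.T@t; v=R.T@np.array([q[0],q[1],1]); return o+v*(z-o[2])/v[2]
def proj(c,X):
    K,d,R,t=c; return cv2.projectPoints(np.array(X,float).reshape(-1,1,3),cv2.Rodrigues(R)[0],t,K,d)[0][:,0]
E
python3 - <<'E'
from h import *
for n in ['scene','side','wrist']:
    s,im=snap(n,n+'0.png'); c=cam(n,s); print(n,-c[2].T@c[3],c[0][0,0])
a=[cv2.imread(f'pics/{n}0.png') for n in ['scene','side','wrist']]
print(s)
E
```

```text
scene [1.02453376 0.53236787 0.83354643] 471.95955752354695
side [0.23428355 0.72895719 0.74177834] 540.5851028818214
wrist [0.67528139 0.07470981 0.37270833] 331.7945395566412
{'time_s': 0.1, 'joints': array([-0.14946832,  0.42668125,  0.07386468,  1.60656281, -0.03413741,
        1.11077464, -0.06708956]), 'joint_vel': array([ 0.00071254, -0.00208446, -0.0019452 , -0.00134558,  0.0005715 ,
        0.00106667, -0.00035981]), 'joint_efforts': array([ 8.33200116e-03, -9.51551986e+01,  3.77174735e+00, -4.64406645e+01,
        1.97906635e-02,  6.50777074e-03,  1.41262312e-04]), 'tcp_pos': array([ 6.74627549e-01, -4.42217202e-05,  2.30664347e-01]), 'orientation': array([[ 8.07101614e-05,  9.99999318e-01, -1.16530389e-03],
       [ 9.99999995e-01, -8.07736457e-05, -5.44318112e-05],
       [-5.45258999e-05, -1.16529949e-03, -9.99999320e-01]]), 'wrist_force': array([ 0.20543075, -0.2134007 ,  0.18696691]), 'wrist_torque': array([-0.01654984, -0.01596727, -0.04129553]), 'grip_force': 0.0, 'finger_gap': 0.08577156469466862}
```

View pics/scene0.png

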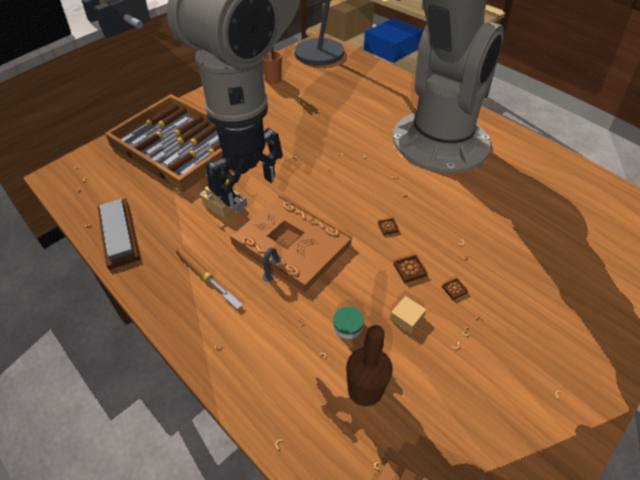

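View pics/wrist0.png

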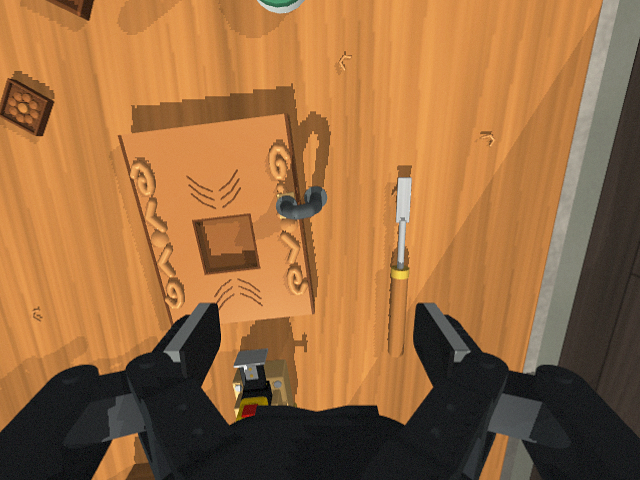

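The panel is in the wrist view, with corners near (120,136), (286,114) and (314,313), and the pocket near (226,243). There are three rosette-like blocks in the scene view, at (388,227), (410,268) and (455,289). The one at (410,268) looks largest, so I'll check it in a crop and by measuring.

```bash
python3 - <<'E'
from h import *
im=cv2.imread('pics/scene0.png')[200:330,350:490]; A=cv2.resize(im,None,fx=4,fy=4,interpolation=cv2.INTER_CUBIC)
cv2.imwrite('pics/c1.png',A)
c=cam('wrist')
f=lambda uv,z:np.round(ray(c,uv,z),4)
P=[f(p,.026) for p in [(120,136),(286,114),(314,313)]]
print('panel',P,np.linalg.norm(P[0]-P[1]),np.linalg.norm(P[1]-P[2]))
print('pocket',[f(p,.026) for p in [(193,219),(249,213),(259,266),(205,274)]])
print('hook top', [f(p,.057) for p in [(235,352),(268,350)]])
s=cam('scene')
for p in [(388,227),(410,268),(455,289),(349,320),(408,315)]: print(p,np.round(ray(s,p,.014),3))
E
```

```text
panel [array([0.4792, 0.0817, 0.026 ]), array([0.6447, 0.1021, 0.026 ]), array([ 0.6715, -0.1144,  0.026 ])] 0.16675254121002178 0.218152446697258
pocket [array([ 0.5425, -0.0025,  0.026 ]), array([0.6027, 0.004 , 0.026 ]), array([ 0.6103, -0.056 ,  0.026 ]), array([ 0.5491, -0.0656,  0.026 ])]
hook top [array([ 0.5844, -0.1457,  0.057 ]), array([ 0.621 , -0.1431,  0.057 ])]
(388, 227) [0.384 0.114 0.014]
(410, 268) [0.443 0.226 0.014]
(455, 289) [0.42  0.329 0.014]
(349, 320) [0.634 0.221 0.014]
(408, 315) [0.541 0.298 0.014]
```

View pics/c1.png

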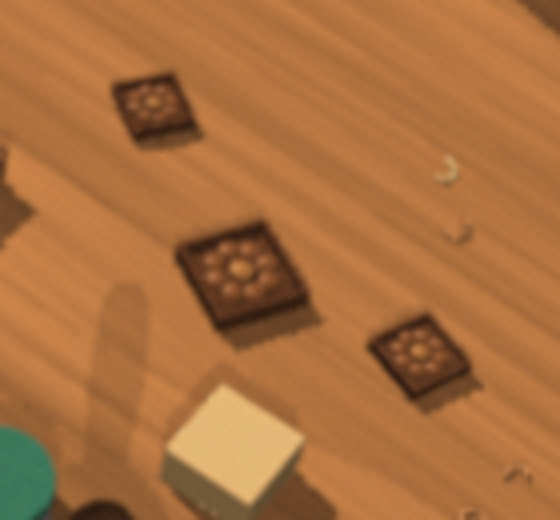

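The middle block at (410,268) is clearly the largest of the three, so it is the rosette. Next I'll work out its pose from the top corners.

```bash
python3 - <<'E'
from h import *
s=cam('scene')
Q=np.array([ray(s,(350+a/4,200+b/4),.014)[:2] for a,b in [(178,253),(264,222),(306,295),(218,328)]])
print(Q.round(4),Q.mean(0))
for i in range(4):
    e=Q[(i+1)%4]-Q[i]; print(np.linalg.norm(e),np.degrees(np.arctan2(e[1],e[0])))
E
```

```text
[[0.4572 0.1933]
 [0.406  0.2137]
 [0.4305 0.2613]
 [0.4816 0.2409]] [0.44380645 0.22728211]
0.055080086637654097 158.3516236935483
0.05352561322803998 62.78385844121957
0.05501791042289409 -21.720074240711025
0.05345108242029013 -117.15692178281033
```

Emit:
jog_arm(
  deltas=[
    {"tx": 0.03,"ty": -0.03,"tz": 0.01,"az": 5},
    {"tx": 0.06,"ty": -0.06,"tz": 0.02,"az": 10},
    {"tx": 0.09,"ty": -0.09,"tz": 0.03,"az": 15},
    {"tx": 0.12,"ty": -0.12,"tz": 0.04,"az": 20},
    {"tx": 0.15,"ty": -0.15,"tz": 0.05,"az": 24.6},
    {"tx": 0.18,"ty": -0.18,"tz": 0.06,"az": 24.6},
    {"tx": 0.21,"ty": -0.21,"tz": 0.07,"az": 24.6},
    {"tx": 0.227,"ty": -0.231,"tz": 0.08,"az": 24.6},
    {"tx": 0.227,"ty": -0.231,"tz": 0.08,"az": 24.6},
    {"tx": 0.227,"ty": -0.231,"tz": 0.08,"az": 24.6},
    {"tx": 0.227,"ty": -0.231,"tz": 0.08,"az": 24.6},
  ],
)

```text
validation failed for argument at $.de...
```

```bash
python3 - <<'E'
from h import *
s,im=snap('wrist','w1.png'); print(s['time_s'],s['tcp_pos'],s['orientation'])
E
```

```text
0.15 [ 6.74673088e-01 -2.18700545e-05  2.30754441e-01] [[-8.22227667e-06  9.99999458e-01 -1.04141272e-03]
 [ 9.99999998e-01  8.15473659e-06 -6.48585205e-05]
 [-6.48499929e-05 -1.04141325e-03 -9.99999456e-01]]
```

View pics/w1.png

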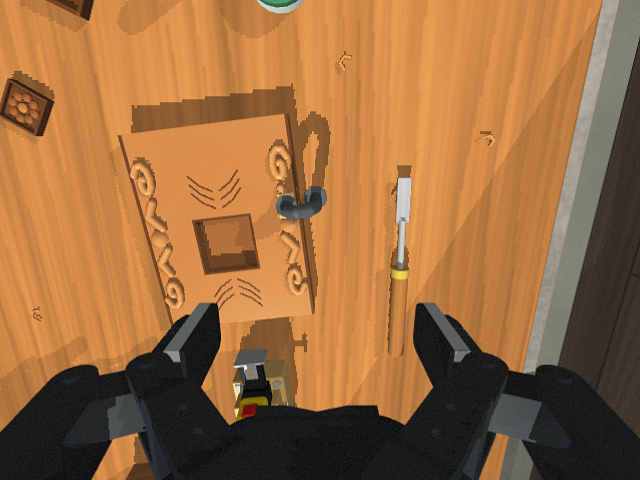

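The call was refused and the arm hasn't moved, so the view is unchanged. The error points at `deltas`, so I'll retry with all six keys in every row.

Emit:
jog_arm(
  deltas=[
    {"tx": 0.03,"ty": -0.03,"tz": 0.01,"ax": 0,"ay": 0,"az": 5},
    {"tx": 0.06,"ty": -0.06,"tz": 0.02,"ax": 0,"ay": 0,"az": 10},
    {"tx": 0.09,"ty": -0.09,"tz": 0.03,"ax": 0,"ay": 0,"az": 15},
    {"tx": 0.12,"ty": -0.12,"tz": 0.04,"ax": 0,"ay": 0,"az": 20},
    {"tx": 0.15,"ty": -0.15,"tz": 0.05,"ax": 0,"ay": 0,"az": 24.6},
    {"tx": 0.18,"ty": -0.18,"tz": 0.06,"ax": 0,"ay": 0,"az": 24.6},
    {"tx": 0.21,"ty": -0.21,"tz": 0.07,"ax": 0,"ay": 0,"az": 24.6},
    {"tx": 0.227,"ty": -0.231,"tz": 0.08,"ax": 0,"ay": 0,"az": 24.6},
    {"tx": 0.227,"ty": -0.231,"tz": 0.08,"ax": 0,"ay": 0,"az": 24.6},
    {"tx": 0.227,"ty": -0.231,"tz": 0.08,"ax": 0,"ay": 0,"az": 24.6},
    {"tx": 0.227,"ty": -0.231,"tz": 0.08,"ax": 0,"ay": 0,"az": 24.6},
  ],
)

```text
time_s: 1.12
tcp_pos: [0.4443, 0.2269, 0.1515]
orientation: [[0.416, 0.909, 0.0], [0.909, -0.416, -0.0], [0.0, 0.0, -1.0]]
wrist_force: [0.6, -0.3, 0.9]
finger_gap: 0.0858
grip_force: 0.0
```

```bash
python3 - <<'E'
from h import *
s,im=snap('wrist','w2.png'); print(s['time_s'],s['tcp_pos'])
E
```

```text
1.1167 [0.44427078 0.22688777 0.15150075]
```

View pics/w2.png

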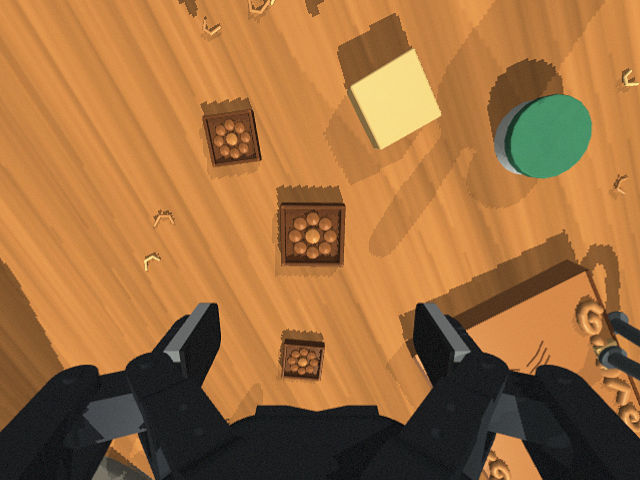

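The rosette sits squarely in view. Its top corners are near (281,204), (345,204), (343,266) and (280,265).

```bash
python3 - <<'E'
from h import *
c=cam('wrist'); s=read_state()
Q=np.array([ray(c,p,.014)[:2] for p in [(281,204),(345,204),(344,266),(280,265)]])
m=Q.mean(0); R=s['orientation']
print(m,[(np.linalg.norm(e),np.degrees(np.arctan2(e[1],e[0]))) for e in [Q[1]-Q[0],Q[2]-Q[3],Q[0]-Q[3],Q[1]-Q[2]]])
print('tool',R.T@(np.r_[m,.014]-s['tcp_pos']))
# finger tip pixel near edge
for p in [(0,.043,-.019),(0,-.043,-.019),(0,.043,0)]: print(proj(c,s['tcp_pos']+R@np.array(p)))
E
```

```text
[0.44070776 0.22582551] [(np.float64(0.054364713687829205), np.float64(-24.666469500686205)), (np.float64(0.05751485366829418), np.float64(-25.612272771835727)), (np.float64(0.05528367104695931), np.float64(62.59767005871477)), (np.float64(0.05617229182481928), np.float64(65.84713248243108))]
tool [-0.00230281 -0.00353382  0.1375959 ]
[[418.31378921 329.54493056]]
[[213.84301374 329.44906379]]
[[406.63324252 308.06776156]]
```

Emit:
jog_arm(
  deltas=[
    {"tx": -0.002,"ty": -0.0035,"tz": 0.035,"ax": 0,"ay": 0,"az": 0.3},
    {"tx": -0.002,"ty": -0.0035,"tz": 0.07,"ax": 0,"ay": 0,"az": 0.3},
    {"tx": -0.002,"ty": -0.0035,"tz": 0.105,"ax": 0,"ay": 0,"az": 0.3},
    {"tx": -0.002,"ty": -0.0035,"tz": 0.13,"ax": 0,"ay": 0,"az": 0.3},
    {"tx": -0.002,"ty": -0.0035,"tz": 0.1485,"ax": 0,"ay": 0,"az": 0.3},
    {"tx": -0.002,"ty": -0.0035,"tz": 0.1485,"ax": 0,"ay": 0,"az": 0.3},
    {"tx": -0.002,"ty": -0.0035,"tz": 0.1485,"ax": 0,"ay": 0,"az": 0.3},
  ],
)

```text
time_s: 1.75
tcp_pos: [0.4405, 0.2256, 0.0026]
orientation: [[0.423, 0.906, -0.001], [0.906, -0.423, -0.001], [-0.001, -0.0, -1.0]]
wrist_force: [-1.0, 0.6, 0.5]
finger_gap: 0.0856
grip_force: 0.0
```

Emit:
jog_arm(
  deltas=[
    {"tx": 0,"ty": 0,"tz": 0,"ax": 0,"ay": 0,"az": 0},
    {"tx": 0,"ty": 0,"tz": 0,"ax": 0,"ay": 0,"az": 0},
    {"tx": 0,"ty": 0,"tz": 0,"ax": 0,"ay": 0,"az": 0},
    {"tx": 0,"ty": 0,"tz": 0,"ax": 0,"ay": 0,"az": 0},
    {"tx": 0,"ty": 0,"tz": 0,"ax": 0,"ay": 0,"az": 0},
    {"tx": 0,"ty": 0,"tz": 0,"ax": 0,"ay": 0,"az": 0},
  ],
  hand=0.05,
  force=30,
)

```text
time_s: 2.25
tcp_pos: [0.441, 0.227, 0.0043]
orientation: [[0.421, 0.907, 0.002], [0.907, -0.421, 0.001], [0.002, 0.001, -1.0]]
wrist_force: [-0.9, -2.9, 9.6]
finger_gap: 0.0548
grip_force: 29.7
```

The tips touched the bench as they swung forward, so I'll regrip about 8 mm higher. That keeps the pads on the upper part of the block only.

Emit:
jog_arm(
  deltas=[
    {"tx": 0,"ty": 0,"tz": 0,"ax": 0,"ay": 0,"az": 0},
    {"tx": 0,"ty": 0,"tz": 0,"ax": 0,"ay": 0,"az": 0},
    {"tx": 0,"ty": 0,"tz": -0.0085,"ax": 0,"ay": 0,"az": 0},
    {"tx": 0,"ty": 0,"tz": -0.0085,"ax": 0,"ay": 0,"az": 0},
    {"tx": 0,"ty": 0,"tz": -0.0085,"ax": 0,"ay": 0,"az": 0},
  ],
  hand=0.066,
)

```text
time_s: 2.67
tcp_pos: [0.4404, 0.227, 0.0121]
orientation: [[0.421, 0.907, 0.001], [0.907, -0.421, 0.001], [0.001, 0.001, -1.0]]
wrist_force: [0.0, 0.2, -0.7]
finger_gap: 0.066
grip_force: 0.0
```

Emit:
jog_arm(
  deltas=[
    {"tx": 0,"ty": 0,"tz": 0,"ax": 0,"ay": 0,"az": 0},
    {"tx": 0,"ty": 0,"tz": 0,"ax": 0,"ay": 0,"az": 0},
    {"tx": 0,"ty": 0,"tz": 0,"ax": 0,"ay": 0,"az": 0},
    {"tx": 0,"ty": 0,"tz": 0,"ax": 0,"ay": 0,"az": 0},
  ],
  hand=0.05,
  force=30,
)

```text
time_s: 3.0
tcp_pos: [0.4398, 0.2266, 0.0112]
orientation: [[0.421, 0.907, -0.0], [0.907, -0.421, -0.0], [-0.0, -0.0, -1.0]]
wrist_force: [-0.2, 0.5, -0.6]
finger_gap: 0.0497
grip_force: 0.0
```

Emit:
jog_arm(
  deltas=[
    {"tx": 0,"ty": 0,"tz": 0,"ax": 0,"ay": 0,"az": 0},
    {"tx": 0,"ty": 0,"tz": -0.02,"ax": 0,"ay": 0,"az": 0},
    {"tx": 0,"ty": 0,"tz": -0.03,"ax": 0,"ay": 0,"az": 0},
    {"tx": 0,"ty": 0,"tz": -0.03,"ax": 0,"ay": 0,"az": 0},
    {"tx": 0,"ty": 0,"tz": -0.03,"ax": 0,"ay": 0,"az": 0},
  ],
  hand=0.075,
)

```text
time_s: 3.42
tcp_pos: [0.4404, 0.2269, 0.0418]
orientation: [[0.421, 0.907, 0.001], [0.907, -0.421, 0.001], [0.001, 0.001, -1.0]]
wrist_force: [0.2, 0.3, -0.2]
finger_gap: 0.075
grip_force: 0.0
```

```bash
python3 - <<'E'
from h import *
s,im=snap('wrist','w3.png'); print(s['time_s'],s['tcp_pos'],s['finger_gap'])
E
```

```text
3.4167 [0.44036864 0.22692953 0.04178669] 0.07500053424100903
```

View pics/w3.png

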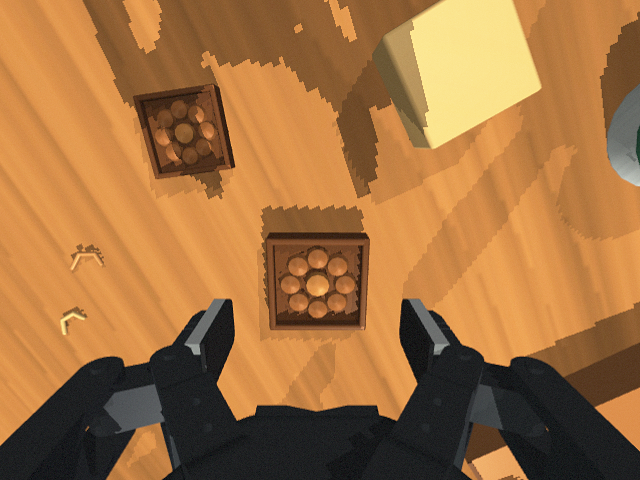

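The rosette lies undisturbed and square to the fingers. Its top corners are near (268,240), (368,238), (365,329) and (271,329). I'll compare these with a projected model.

```bash
python3 - <<'E'
from h import *
im=cv2.imread('pics/w3.png'); 
cv2.imwrite('pics/c3.png',cv2.resize(im[220:345,190:460],None,fx=2.9,fy=2.9,interpolation=cv2.INTER_CUBIC))
c=cam('wrist');s=read_state();R=s['orientation']
Q=np.array([ray(c,p,.014) for p in [(268,240),(368,238),(365,329),(271,329)]])
print((Q-s['tcp_pos'])@R)
for h in (.014,.0):
  X=[s['tcp_pos']+R@np.array([x,y,s['tcp_pos'][2]-h]) for x,y in [(.028,-.028),(.028,.028),(-.028,.028),(-.028,-.028)]]
  print(proj(c,X).round(1))
# pad tips: where would tip points at setback b, y=+-.0375 project
for b in (0,.004,.008,.012):
  print(b,proj(c,[s['tcp_pos']+R@np.array([x,y,-b]) for x,y in [(.011,-.0375),(.011,.0375),(-.011,-.0375)]]).round(0).tolist())
E
```

```text
[[ 0.02574276 -0.02564348  0.02730088]
 [ 0.02684924  0.02744999  0.02731488]
 [-0.02785596  0.02817662  0.02728491]
 [-0.02787676 -0.02621162  0.02727118]]
[[263.4 235.9]
 [369.1 235.9]
 [364.7 329.2]
 [267.9 329.2]]
[[267.2 229.3]
 [365.5 229.4]
 [361.6 317.1]
 [271.1 317. ]]
0 [[236.0, 287.0], [397.0, 287.0], [239.0, 328.0]]
0.004 [[234.0, 290.0], [399.0, 290.0], [237.0, 333.0]]
0.008 [[231.0, 294.0], [401.0, 294.0], [235.0, 338.0]]
0.012 [[229.0, 298.0], [403.0, 298.0], [233.0, 343.0]]
```

View pics/c3.png

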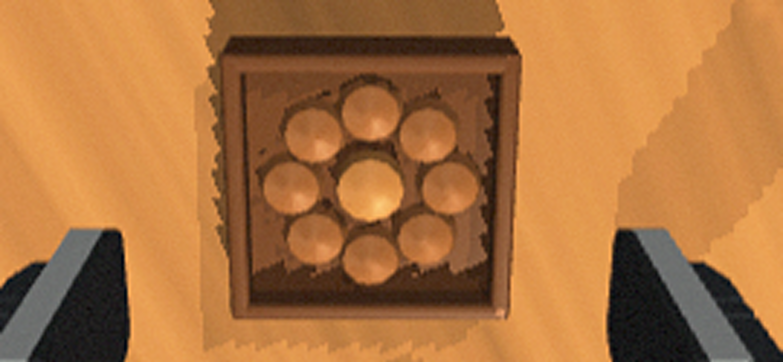

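Tip setback is about 12 mm at 75 mm opening, so my last regrip was simply too high. I'll go down to TCP z ≈ 0.001.

Emit:
jog_arm(
  deltas=[
    {"tx": 0,"ty": 0,"tz": 0.02,"ax": 0,"ay": 0,"az": 0},
    {"tx": 0,"ty": 0,"tz": 0.035,"ax": 0,"ay": 0,"az": 0},
    {"tx": 0,"ty": 0,"tz": 0.041,"ax": 0,"ay": 0,"az": 0},
    {"tx": 0,"ty": 0,"tz": 0.041,"ax": 0,"ay": 0,"az": 0},
    {"tx": 0,"ty": 0,"tz": 0.041,"ax": 0,"ay": 0,"az": 0},
  ],
)

```text
time_s: 3.88
tcp_pos: [0.4397, 0.2265, 0.0001]
orientation: [[0.421, 0.907, -0.001], [0.907, -0.421, -0.001], [-0.001, -0.001, -1.0]]
wrist_force: [-0.3, 0.1, -0.3]
finger_gap: 0.0752
grip_force: 0.0
```

Emit:
jog_arm(
  deltas=[
    {"tx": 0,"ty": 0,"tz": 0,"ax": 0,"ay": 0,"az": 0},
    {"tx": 0,"ty": 0,"tz": 0,"ax": 0,"ay": 0,"az": 0},
    {"tx": 0,"ty": 0,"tz": 0,"ax": 0,"ay": 0,"az": 0},
    {"tx": 0,"ty": 0,"tz": 0,"ax": 0,"ay": 0,"az": 0},
    {"tx": 0,"ty": 0,"tz": 0,"ax": 0,"ay": 0,"az": 0},
  ],
  hand=0.05,
  force=30,
)

```text
time_s: 4.3
tcp_pos: [0.4403, 0.2268, 0.001]
orientation: [[0.421, 0.907, 0.001], [0.907, -0.421, 0.001], [0.001, 0.001, -1.0]]
wrist_force: [-1.5, -1.1, 7.4]
finger_gap: 0.055
grip_force: 32.0
```

Emit:
jog_arm(
  deltas=[
    {"tx": 0,"ty": 0,"tz": -0.02,"ax": 0,"ay": 0,"az": 0},
    {"tx": 0,"ty": 0,"tz": -0.05,"ax": 0,"ay": 0,"az": 0},
    {"tx": 0,"ty": 0,"tz": -0.08,"ax": 0,"ay": 0,"az": 0},
    {"tx": 0,"ty": 0,"tz": -0.1,"ax": 0,"ay": 0,"az": 0},
    {"tx": 0,"ty": 0,"tz": -0.1,"ax": 0,"ay": 0,"az": 0},
  ],
)

```text
time_s: 4.72
tcp_pos: [0.4419, 0.2278, 0.1045]
orientation: [[0.421, 0.907, 0.005], [0.907, -0.421, 0.004], [0.005, 0.003, -1.0]]
wrist_force: [0.8, 0.5, -0.2]
finger_gap: 0.0549
grip_force: 32.8
```

Emit:
jog_arm(
  deltas=[
    {"tx": -0.02,"ty": 0.026,"tz": -0.02,"ax": 0,"ay": 0,"az": -4},
    {"tx": -0.04,"ty": 0.052,"tz": -0.025,"ax": 0,"ay": 0,"az": -8},
    {"tx": -0.06,"ty": 0.078,"tz": -0.025,"ax": 0,"ay": 0,"az": -12},
    {"tx": -0.08,"ty": 0.104,"tz": -0.025,"ax": 0,"ay": 0,"az": -16},
    {"tx": -0.1,"ty": 0.13,"tz": -0.025,"ax": 0,"ay": 0,"az": -20},
    {"tx": -0.12,"ty": 0.156,"tz": -0.025,"ax": 0,"ay": 0,"az": -24},
    {"tx": -0.14,"ty": 0.182,"tz": -0.025,"ax": 0,"ay": 0,"az": -28},
    {"tx": -0.16,"ty": 0.208,"tz": -0.025,"ax": 0,"ay": 0,"az": -32},
    {"tx": -0.177,"ty": 0.231,"tz": -0.02,"ax": 0,"ay": 0,"az": -32},
    {"tx": -0.177,"ty": 0.231,"tz": -0.02,"ax": 0,"ay": 0,"az": -32},
    {"tx": -0.177,"ty": 0.231,"tz": -0.02,"ax": 0,"ay": 0,"az": -32},
    {"tx": -0.177,"ty": 0.231,"tz": -0.02,"ax": 0,"ay": 0,"az": -32},
  ],
)

```text
time_s: 5.72
tcp_pos: [0.5746, -0.0308, 0.1199]
orientation: [[-0.123, 0.992, -0.001], [0.992, 0.123, 0.0], [0.0, -0.001, -1.0]]
wrist_force: [-0.8, 0.5, 0.2]
finger_gap: 0.0546
grip_force: 32.7
```

```bash
python3 - <<'E'
from h import *
s,im=snap('wrist','w4.png'); print(s['time_s'],s['tcp_pos'],s['finger_gap'])
snap('side','s4.png')
cv2.imwrite('pics/c4.png',cv2.resize(im[100:370,130:490,::-1],None,fx=2.2,fy=2.2,interpolation=cv2.INTER_CUBIC))
E
```

```text
5.7167 [ 0.57456205 -0.03081886  0.11993139] 0.05457309035693985
```

View pics/c4.png

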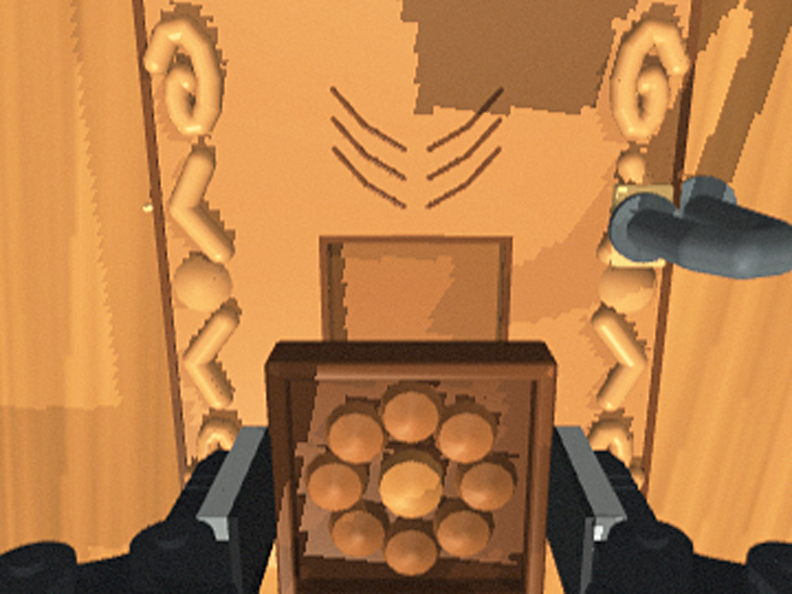

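The rosette is held level. The pocket's far mouth corners are at crop (320,237) and (512,237), and the rosette's far top corners are at crop (267,362) and (556,362).

```bash
python3 - <<'E'
from h import *
c=cam('wrist');s=read_state();R=s['orientation'];t=s['tcp_pos']
g=lambda a,b,z:(R.T@(ray(c,(130+a/2.2,100+b/2.2),z)-t)).round(4)
P=[g(320,237,.026),g(512,237,.026),g(323,340,.026),g(509,340,.026)]
print('pocket',P, 'angle',np.degrees(np.arctan2(P[1][0]-P[0][0],P[1][1]-P[0][1])))
Q=[g(267,362,t[2]+.013),g(556,362,t[2]+.013),g(410,488,t[2]+.011),g(280,594,t[2]+.013),g(545,594,t[2]+.013)]
print('ros',Q)
print([g(*p,.026) for p in [(133,0),(158,237),(695,0),(677,237)]])
# side camera check: panel/pocket
im=cv2.imread('pics/side0.png'); cs=cam('side')
p0=proj(cs,[[.5765,-.0305,.026]])[0]; print(p0)
u,v=p0.astype(int); cv2.imwrite('pics/c5.png',cv2.resize(im[v-75:v+75,u-100:u+100],None,fx=4,fy=4,interpolation=cv2.INTER_CUBIC)); print(u-100,v-75)
E
```

```text
pocket [array([ 0.0304, -0.0294,  0.0943]), array([0.0304, 0.0334, 0.0943]), array([-0.0052, -0.0297,  0.0943]), array([-0.0051,  0.0338,  0.0943])] angle 0.0
ros [array([ 0.0267, -0.0267, -0.013 ]), array([ 0.0267,  0.0277, -0.013 ]), array([-0.0011,  0.0002, -0.011 ]), array([-0.0249, -0.0269, -0.013 ]), array([-0.0248,  0.0284, -0.013 ])]
[array([ 0.102 , -0.0827,  0.0943]), array([ 0.0304, -0.0825,  0.0943]), array([0.1019, 0.0851, 0.0943]), array([0.0304, 0.0874, 0.0943])]
[352.52194549 254.01845372]
252 179
```

View pics/c5.png

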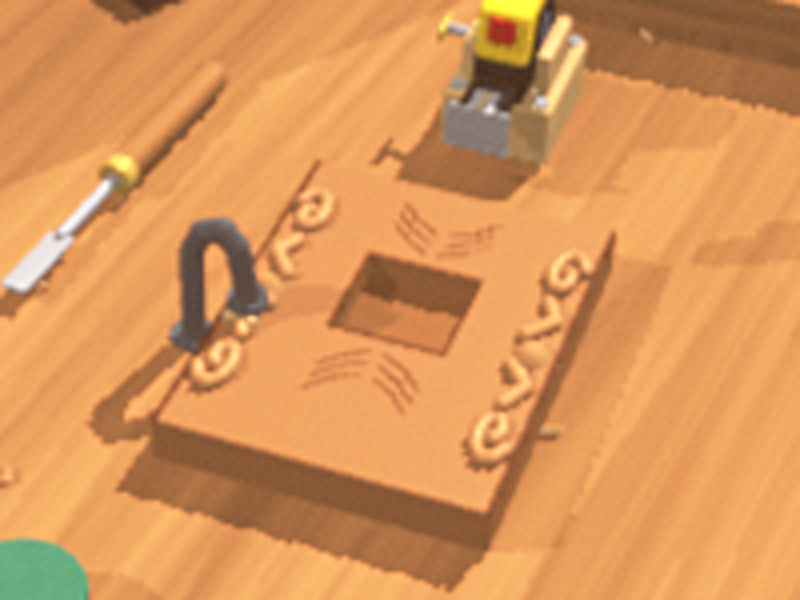

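The pocket's mouth reads about 62 mm wide, so it seems to have a small lead-in chamfer. The correction is about 2 mm along tool y. I'll lower gently and watch the force.

Emit:
jog_arm(
  deltas=[
    {"tx": 0.0003,"ty": 0.0017,"tz": 0.03,"ax": 0,"ay": 0,"az": 0},
    {"tx": 0.0003,"ty": 0.0017,"tz": 0.06,"ax": 0,"ay": 0,"az": 0},
    {"tx": 0.0003,"ty": 0.0017,"tz": 0.08,"ax": 0,"ay": 0,"az": 0},
    {"tx": 0.0003,"ty": 0.0017,"tz": 0.087,"ax": 0,"ay": 0,"az": 0},
    {"tx": 0.0003,"ty": 0.0017,"tz": 0.09,"ax": 0,"ay": 0,"az": 0},
    {"tx": 0.0003,"ty": 0.0017,"tz": 0.09,"ax": 0,"ay": 0,"az": 0},
    {"tx": 0.0003,"ty": 0.0017,"tz": 0.09,"ax": 0,"ay": 0,"az": 0},
  ],
)

```text
time_s: 6.4
tcp_pos: [0.5773, -0.0303, 0.0315]
orientation: [[-0.124, 0.992, 0.001], [0.992, 0.124, 0.0], [-0.0, 0.001, -1.0]]
wrist_force: [0.1, 0.8, -1.3]
finger_gap: 0.0553
grip_force: 32.7
```

```bash
python3 - <<'E'
from h import *
s,im=snap('wrist','w6.png'); print(s['time_s'],s['tcp_pos'],s['finger_gap'],s['wrist_force'])
cv2.imwrite('pics/c6.png',cv2.resize(im[150:360,180:460,::-1],None,fx=2.8,fy=2.8,interpolation=cv2.INTER_CUBIC))
# numeric profiles above the rosette's far edge
g=cv2.cvtColor(im,cv2.COLOR_RGB2GRAY)
for u in (290,320,350): print(u,g[190:250,u].tolist())
E
```

```text
6.4 [ 0.5772955  -0.03030572  0.03148308] 0.055327730986170644 [ 0.11417575  0.78875371 -1.34483405]
290 [130, 98, 69, 70, 70, 59, 113, 128, 130, 122, 127, 127, 126, 125, 125, 124, 127, 124, 127, 128, 127, 95, 73, 66, 50, 72, 118, 128, 123, 126, 126, 127, 124, 124, 126, 127, 126, 124, 125, 125, 126, 126, 126, 127, 128, 124, 122, 128, 127, 127, 123, 108, 72, 65, 67, 65, 61, 79, 84, 84]
320 [194, 193, 192, 192, 193, 191, 191, 192, 193, 193, 195, 197, 196, 197, 194, 192, 193, 192, 193, 193, 197, 160, 126, 127, 124, 127, 128, 127, 128, 126, 130, 133, 133, 133, 127, 127, 126, 123, 130, 123, 125, 124, 127, 122, 126, 125, 125, 126, 125, 126, 128, 113, 82, 65, 64, 67, 64, 79, 81, 81]
350 [194, 192, 190, 191, 192, 192, 191, 191, 193, 191, 193, 194, 200, 152, 92, 101, 101, 99, 86, 112, 128, 130, 127, 130, 126, 127, 127, 128, 129, 126, 126, 127, 125, 122, 126, 126, 125, 126, 126, 120, 127, 125, 126, 124, 125, 126, 127, 125, 122, 124, 127, 114, 80, 62, 65, 66, 69, 75, 78, 80]
```

```bash
python3 - <<'E'
from h import *
im=cv2.imread('pics/w6.png');g=cv2.cvtColor(im,cv2.COLOR_BGR2GRAY)
print('col320',g[238:275,320].tolist())
for v in (246,250): print(v,'L',g[v,245:275].tolist(),'R',g[v,362:392].tolist())
print('268L',g[268,240:265].tolist(),'R',g[268,372:395].tolist())
E
```

```text
col320 [125, 126, 128, 113, 82, 65, 64, 67, 64, 79, 81, 81, 80, 80, 78, 83, 71, 50, 41, 43, 37, 44, 45, 45, 46, 45, 56, 69, 94, 100, 105, 109, 121, 149, 122, 79, 62]
246 L [128, 66, 64, 70, 66, 61, 64, 63, 64, 66, 68, 58, 70, 71, 65, 71, 68, 67, 62, 67, 67, 62, 62, 64, 65, 68, 62, 62, 70, 71] R [65, 66, 67, 62, 69, 69, 65, 66, 71, 63, 63, 69, 63, 69, 68, 65, 66, 68, 59, 57, 121, 128, 127, 126, 126, 127, 126, 129, 123, 125]
250 L [126, 62, 64, 66, 63, 66, 50, 88, 80, 56, 64, 60, 74, 82, 80, 81, 80, 80, 80, 80, 81, 77, 81, 83, 85, 79, 80, 82, 81, 81] R [81, 86, 80, 83, 83, 82, 82, 78, 84, 79, 78, 78, 77, 81, 52, 66, 62, 65, 64, 75, 130, 124, 128, 126, 123, 123, 125, 123, 122, 124]
268L [185, 185, 192, 106, 103, 99, 106, 69, 54, 53, 56, 64, 65, 79, 82, 74, 79, 64, 71, 68, 69, 63, 69, 68, 68] R [104, 103, 104, 106, 117, 147, 155, 114, 112, 117, 96, 84, 101, 100, 100, 99, 101, 96, 102, 97, 101, 104, 101]
```

View pics/c6.png

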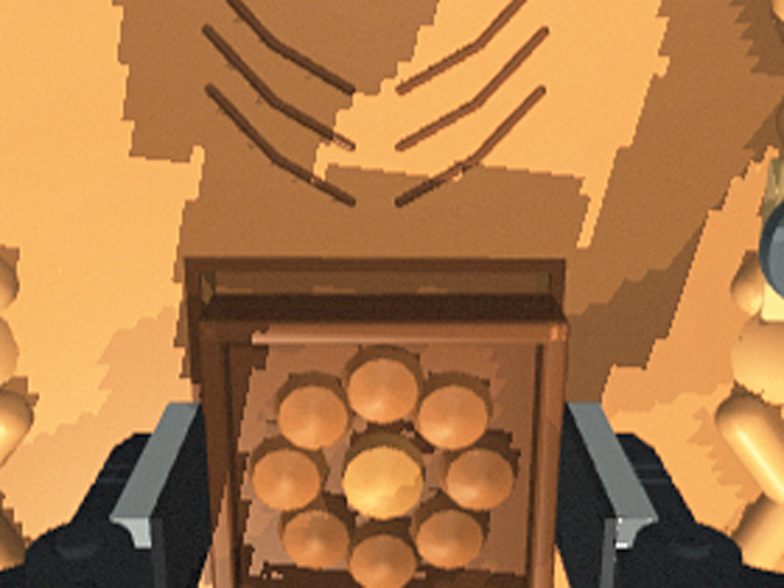

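The pocket mouth (inner edge) spans u 251.5–376 with its far edge at v≈247. The rosette's base far edge is at v≈255, spanning u 254–380, so it sits about 1.5 mm too far along +tool y.

```bash
python3 - <<'E'
from h import *
s=read_state();c=cam('wrist',s);R=s['orientation'];t=s['tcp_pos']
print(t)
g=lambda u,v,z:(R.T@(ray(c,(u,v),z)-t)).round(4)
print('pocket inner',g(251.5,247,.026),g(376,247,.026),'outer',g(246,241.5,.026),g(382,241.5,.026))
for b in (.028,.031): print('base',g(254,255,b),g(380,255,b),'top',g(252.5,265,b+.014),g(382.5,265,b+.014))
E
```

```text
[ 0.57742266 -0.03047578  0.0316426 ]
pocket inner [ 0.0285 -0.03    0.0056] [0.0285 0.028  0.0057] outer [ 0.0312 -0.0324  0.0056] [0.0312 0.0307 0.0057]
base [ 0.0253 -0.0287  0.0036] [0.0252 0.0297 0.0037] top [ 0.0255 -0.0268 -0.0104] [ 0.0255  0.0282 -0.0103]
base [ 0.0263 -0.0281  0.0006] [0.0263 0.0291 0.0007] top [ 0.0267 -0.0261 -0.0134] [ 0.0266  0.0276 -0.0133]
```

Emit:
jog_arm(
  deltas=[
    {"tx": 0.0012,"ty": -0.0016,"tz": 0,"ax": 0,"ay": 0,"az": 0},
    {"tx": 0.0012,"ty": -0.0016,"tz": 0,"ax": 0,"ay": 0,"az": 0},
    {"tx": 0.0012,"ty": -0.0016,"tz": 0,"ax": 0,"ay": 0,"az": 0},
  ],
)

```text
time_s: 6.7
tcp_pos: [0.5751, -0.0295, 0.031]
orientation: [[-0.124, 0.992, 0.001], [0.992, 0.124, 0.0], [0.0, 0.001, -1.0]]
wrist_force: [-1.0, -0.4, -1.1]
finger_gap: 0.0551
grip_force: 32.7
```

Emit:
jog_arm(
  deltas=[
    {"tx": 0,"ty": 0,"tz": 0.002,"ax": 0,"ay": 0,"az": 0},
    {"tx": 0,"ty": 0,"tz": 0.004,"ax": 0,"ay": 0,"az": 0},
    {"tx": 0,"ty": 0,"tz": 0.006,"ax": 0,"ay": 0,"az": 0},
    {"tx": 0,"ty": 0,"tz": 0.006,"ax": 0,"ay": 0,"az": 0},
    {"tx": 0,"ty": 0,"tz": 0.006,"ax": 0,"ay": 0,"az": 0},
  ],
)

```text
time_s: 7.12
tcp_pos: [0.5747, -0.0297, 0.024]
orientation: [[-0.124, 0.992, -0.0], [0.992, 0.124, 0.0], [0.0, -0.0, -1.0]]
wrist_force: [0.1, 0.2, -0.9]
finger_gap: 0.0549
grip_force: 32.7
```

Emit:
jog_arm(
  deltas=[
    {"tx": 0,"ty": 0,"tz": 0.002,"ax": 0,"ay": 0,"az": 0},
    {"tx": 0,"ty": 0,"tz": 0.004,"ax": 0,"ay": 0,"az": 0},
    {"tx": 0,"ty": 0,"tz": 0.005,"ax": 0,"ay": 0,"az": 0},
    {"tx": 0,"ty": 0,"tz": 0.005,"ax": 0,"ay": 0,"az": 0},
    {"tx": 0,"ty": 0,"tz": 0.005,"ax": 0,"ay": 0,"az": 0},
  ],
)

```text
time_s: 7.53
tcp_pos: [0.5752, -0.0297, 0.0219]
orientation: [[-0.123, 0.992, 0.001], [0.992, 0.123, 0.0], [0.0, 0.001, -1.0]]
wrist_force: [-17.4, 0.7, 54.3]
finger_gap: 0.0552
grip_force: 62.5
```

```bash
python3 - <<'E'
from h import *
s,im=snap('wrist','w7.png'); t=s['tcp_pos'];R=s['orientation'];print(t,s['wrist_force'])
c=cam('wrist',s);g=cv2.cvtColor(im,cv2.COLOR_RGB2GRAY)
print('col320 240-285',g[240:285,320].tolist())
print('outline pred rows', proj(c,[[*(t+R@np.array([.0304,0,0]))[:2],.026]]))
for v in (258,262,266,270): print(v,'L',g[v,235:265].tolist(),'R',g[v,370:400].tolist())
E
```

```text
[ 0.57519478 -0.02972632  0.0218722 ] [-17.44631456   0.74257871  54.26291209]
col320 240-285 [126, 129, 127, 126, 127, 128, 129, 129, 128, 113, 76, 60, 65, 64, 64, 56, 43, 44, 45, 50, 44, 40, 42, 51, 57, 70, 94, 100, 103, 107, 127, 143, 108, 65, 60, 76, 79, 83, 87, 131, 141, 144, 138, 144, 141]
outline pred rows [[315.86200535 249.53484751]]
258 L [199, 205, 123, 128, 126, 128, 129, 124, 128, 126, 128, 82, 65, 67, 68, 68, 68, 69, 83, 41, 45, 43, 44, 51, 44, 46, 47, 44, 49, 45] R [44, 43, 48, 49, 44, 50, 43, 45, 45, 67, 83, 77, 80, 77, 52, 76, 107, 108, 104, 104, 134, 126, 126, 126, 129, 127, 127, 127, 127, 125]
262 L [205, 125, 127, 128, 129, 122, 127, 126, 129, 129, 130, 95, 62, 70, 52, 52, 49, 44, 44, 42, 50, 45, 47, 48, 48, 47, 47, 43, 46, 46] R [46, 48, 44, 46, 45, 46, 49, 52, 48, 44, 42, 71, 77, 70, 49, 68, 67, 67, 66, 65, 122, 130, 128, 128, 123, 127, 123, 128, 127, 126]
266 L [210, 121, 130, 128, 112, 99, 106, 104, 103, 102, 103, 93, 51, 56, 53, 55, 73, 70, 65, 71, 71, 70, 66, 66, 67, 71, 66, 69, 64, 65] R [93, 93, 94, 96, 92, 93, 114, 128, 132, 114, 117, 104, 88, 55, 54, 69, 64, 68, 67, 79, 128, 127, 127, 123, 125, 125, 125, 122, 124, 127]
270 L [100, 100, 101, 104, 102, 102, 101, 105, 102, 107, 100, 111, 52, 54, 52, 54, 61, 69, 71, 76, 76, 77, 66, 67, 67, 68, 65, 71, 62, 65] R [109, 105, 104, 107, 103, 109, 139, 135, 125, 116, 120, 94, 95, 51, 70, 64, 66, 66, 65, 95, 126, 128, 125, 127, 127, 122, 127, 112, 101, 98]
```

The contact fits the fingertips landing on the panel face with the rosette about 5 mm into the pocket. I'll ease off, open a little so it drops, then lift clear and close.

Emit:
jog_arm(
  deltas=[
    {"tx": 0,"ty": 0,"tz": -0.003,"ax": 0,"ay": 0,"az": 0},
    {"tx": 0,"ty": 0,"tz": -0.003,"ax": 0,"ay": 0,"az": 0},
  ],
)

```text
time_s: 7.75
tcp_pos: [0.5753, -0.0297, 0.0231]
orientation: [[-0.123, 0.992, 0.001], [0.992, 0.123, 0.0], [-0.0, 0.001, -1.0]]
wrist_force: [1.0, -0.4, -0.2]
finger_gap: 0.0547
grip_force: 32.8
```

Emit:
jog_arm(
  deltas=[
    {"tx": 0,"ty": 0,"tz": 0,"ax": 0,"ay": 0,"az": 0},
    {"tx": 0,"ty": 0,"tz": 0,"ax": 0,"ay": 0,"az": 0},
    {"tx": 0,"ty": 0,"tz": 0,"ax": 0,"ay": 0,"az": 0},
    {"tx": 0,"ty": 0,"tz": -0.03,"ax": 0,"ay": 0,"az": 0},
    {"tx": 0,"ty": 0,"tz": -0.06,"ax": 0,"ay": 0,"az": 0},
    {"tx": 0,"ty": 0,"tz": -0.06,"ax": 0,"ay": 0,"az": 0},
    {"tx": 0,"ty": 0,"tz": -0.06,"ax": 0,"ay": 0,"az": 0},
  ],
  hand=0.064,
)

```text
time_s: 8.33
tcp_pos: [0.5758, -0.0297, 0.0836]
orientation: [[-0.123, 0.992, 0.003], [0.992, 0.123, 0.0], [-0.0, 0.003, -1.0]]
wrist_force: [-1.3, 0.3, 0.2]
finger_gap: 0.0641
grip_force: 0.0
```

```bash
python3 - <<'E'
from h import *
s,im=snap('wrist','w8.png'); t=s['tcp_pos'];R=s['orientation'];print(s['time_s'],t,s['wrist_force'])
c=cam('wrist',s);g=cv2.cvtColor(im,cv2.COLOR_RGB2GRAY)
# predicted mouth inner corners, image coords
pc=[.5755,-.0305]
X=[[*(np.array([*pc,0])+R@np.array([x,y,0]))[:2],.026] for x,y in [(.029,-.029),(.029,.029),(-.029,.029),(-.029,-.029),(0,0)]]
print(proj(c,X).round(1))
u0,v0=proj(c,X)[4].astype(int)
print('col',v0-60,g[v0-60:v0+60,u0+3].tolist()); print('row',u0-60,v0,g[v0+2,u0-60:u0+60].tolist())
# feature: warm/bright petals blobs centre
hsv=cv2.cvtColor(im,cv2.COLOR_RGB2HSV)
E
```

```text
8.3333 [ 0.57582309 -0.02966262  0.08363247] [-1.3159261   0.28860293  0.22184395]
[[268.2 222.3]
 [362.3 222.3]
 [358.8 307.1]
 [271.9 307.1]
 [315.3 266.4]]
col 206 [169, 169, 168, 168, 166, 168, 170, 168, 168, 169, 166, 171, 174, 121, 81, 84, 92, 67, 39, 57, 85, 88, 93, 109, 81, 44, 54, 69, 67, 92, 114, 115, 117, 116, 116, 114, 118, 118, 122, 128, 131, 130, 141, 137, 105, 59, 47, 39, 52, 75, 78, 100, 133, 149, 143, 149, 147, 151, 151, 158, 157, 164, 164, 167, 173, 171, 172, 173, 152, 109, 95, 84, 67, 67, 79, 108, 116, 115, 116, 113, 115, 114, 119, 122, 128, 129, 136, 138, 114, 70, 54, 46, 34, 31, 42, 61, 88, 89, 114, 96, 68, 68, 74, 95, 98, 109, 167, 179, 179, 178, 179, 179, 177, 180, 180, 179, 179, 180, 179, 182]
row 255 266 [174, 179, 173, 177, 176, 177, 176, 174, 176, 176, 177, 182, 116, 95, 95, 97, 61, 65, 103, 100, 96, 99, 72, 32, 46, 104, 87, 89, 109, 138, 135, 134, 136, 138, 146, 157, 159, 144, 139, 128, 130, 125, 124, 124, 103, 78, 89, 86, 91, 81, 91, 174, 175, 177, 175, 176, 174, 177, 180, 183, 180, 168, 165, 164, 162, 161, 157, 157, 155, 149, 91, 97, 94, 87, 92, 104, 128, 145, 149, 153, 155, 159, 171, 166, 148, 134, 129, 128, 124, 125, 128, 118, 66, 80, 85, 81, 66, 45, 81, 100, 86, 89, 86, 56, 62, 85, 71, 92, 90, 84, 110, 174, 168, 165, 168, 166, 162, 167, 165, 165]
```

The brightness profiles show the rosette dropped in, with thin, nearly equal gaps on all four sides. I'll press it with shut fingers.

Emit:
jog_arm(
  deltas=[
    {"tx": 0,"ty": 0,"tz": 0.02,"ax": 0,"ay": 0,"az": 0},
    {"tx": 0,"ty": 0,"tz": 0.03,"ax": 0,"ay": 0,"az": 0},
    {"tx": 0,"ty": 0,"tz": 0.04,"ax": 0,"ay": 0,"az": 0},
    {"tx": 0,"ty": 0,"tz": 0.045,"ax": 0,"ay": 0,"az": 0},
    {"tx": 0,"ty": 0,"tz": 0.05,"ax": 0,"ay": 0,"az": 0},
    {"tx": 0,"ty": 0,"tz": 0.053,"ax": 0,"ay": 0,"az": 0},
    {"tx": 0,"ty": 0,"tz": 0.055,"ax": 0,"ay": 0,"az": 0},
    {"tx": 0,"ty": 0,"tz": 0.057,"ax": 0,"ay": 0,"az": 0},
    {"tx": 0,"ty": 0,"tz": 0.058,"ax": 0,"ay": 0,"az": 0},
    {"tx": 0,"ty": 0,"tz": 0.058,"ax": 0,"ay": 0,"az": 0},
  ],
  hand=0.0,
)

```text
time_s: 9.22
tcp_pos: [0.5751, -0.0297, 0.026]
orientation: [[-0.123, 0.992, 0.001], [0.992, 0.123, 0.0], [0.0, 0.001, -1.0]]
wrist_force: [-10.7, 0.1, 27.8]
finger_gap: -0.0001
grip_force: 13.8
```

The shut fingers stopped at z = 0.026 with 28 N, so the rosette is seated flush. Now to locate the guard, cross-checking the first wrist and side pictures. I've used all my picture views, so this is by numbers.

```bash
python3 - <<'E'
from h import *
cs=cam('side')
for p,z in [((443,112),.057),((510,115),.057),((444,148),.029),((507,155),.029)]:
    print(p,ray(cs,(252+p[0]/4,179+p[1]/4),z).round(4))
# wrist0: reproject model at candidate origins; print grey around hook
im=cv2.imread('pics/wrist0.png');g=cv2.cvtColor(im,cv2.COLOR_BGR2GRAY)
for v in (353,357,361): print(v,g[v,226:280].tolist())
print('col250',g[340:375,250].tolist())
for v in (366,372,380): print(v,g[v,226:300].tolist())
E
```

```text
(443, 112) [ 0.611  -0.1483  0.057 ]
(510, 115) [ 0.578  -0.1633  0.057 ]
(444, 148) [ 0.6114 -0.1538  0.029 ]
(507, 155) [ 0.5783 -0.1647  0.029 ]
353 [139, 139, 134, 139, 136, 137, 129, 128, 127, 128, 138, 140, 87, 80, 78, 80, 80, 81, 81, 79, 78, 80, 80, 78, 81, 79, 81, 80, 78, 78, 80, 82, 80, 76, 78, 80, 80, 74, 78, 76, 92, 88, 94, 99, 98, 99, 94, 93, 98, 92, 94, 97, 99, 98]
357 [140, 136, 136, 138, 139, 137, 132, 130, 130, 144, 106, 83, 81, 83, 85, 85, 82, 83, 81, 82, 83, 82, 81, 82, 77, 80, 82, 82, 84, 78, 84, 80, 80, 83, 81, 79, 78, 78, 78, 90, 89, 97, 96, 96, 99, 95, 99, 91, 95, 96, 94, 96, 98, 104]
361 [142, 140, 133, 135, 138, 137, 136, 152, 140, 89, 78, 85, 78, 80, 82, 85, 84, 84, 84, 84, 82, 82, 84, 81, 85, 80, 82, 79, 83, 80, 80, 80, 81, 79, 84, 76, 76, 76, 90, 91, 86, 80, 87, 85, 84, 81, 86, 89, 92, 89, 90, 90, 87, 90]
col250 [94, 91, 91, 88, 87, 90, 87, 90, 87, 82, 78, 79, 79, 81, 77, 77, 83, 77, 80, 83, 82, 85, 79, 95, 120, 123, 126, 116, 122, 129, 126, 122, 124, 125, 120]
366 [146, 138, 136, 133, 136, 137, 135, 145, 200, 224, 230, 237, 241, 207, 207, 180, 174, 196, 23
[... 197 characters left out ...]
, 96, 101, 97, 91, 90, 162, 159, 162, 163]
372 [145, 138, 139, 135, 134, 137, 136, 131, 130, 128, 85, 71, 74, 79, 51, 63, 65, 57, 116, 128, 128, 127, 125, 125, 124, 130, 130, 126, 128, 129, 132, 63, 21, 20, 29, 23, 28, 14, 23, 96, 95, 90, 90, 87, 90, 91, 90, 89, 92, 90, 93, 95, 94, 89, 89, 91, 98, 102, 102, 95, 95, 98, 100, 104, 100, 100, 96, 96, 97, 98, 91, 163, 162, 164]
380 [146, 139, 139, 138, 134, 134, 134, 84, 76, 77, 78, 78, 80, 80, 84, 87, 54, 68, 74, 22, 37, 51, 58, 31, 34, 12, 16, 20, 24, 21, 15, 21, 27, 24, 28, 29, 33, 27, 21, 19, 75, 94, 90, 123, 143, 143, 141, 143, 142, 144, 126, 117, 118, 134, 144, 142, 131, 125, 94, 96, 98, 97, 93, 94, 98, 99, 96, 99, 95, 96, 96, 94, 164, 163]
```

Emit:
jog_arm(
  deltas=[
    {"tx": 0,"ty": 0,"tz": -0.02,"ax": 0,"ay": 0,"az": 0},
    {"tx": 0,"ty": 0,"tz": -0.055,"ax": 0,"ay": 0,"az": 0},
    {"tx": 0,"ty": 0,"tz": -0.09,"ax": 0,"ay": 0,"az": 0},
    {"tx": 0,"ty": 0,"tz": -0.11,"ax": 0,"ay": 0,"az": 0},
    {"tx": 0,"ty": 0,"tz": -0.11,"ax": 0,"ay": 0,"az": 0},
  ],
  hand=0.06,
)

```text
time_s: 9.63
tcp_pos: [0.5774, -0.0297, 0.1394]
orientation: [[-0.123, 0.992, 0.007], [0.992, 0.123, 0.0], [-0.0, 0.007, -1.0]]
wrist_force: [0.4, -0.2, -0.7]
finger_gap: 0.0593
grip_force: 0.0
```

```bash
python3 - <<'E'
from h import *
R0=np.array([[8.07e-05,.99999932,-1.165e-3],[.999999995,-8.08e-05,-5.4e-5],[-5.45e-05,-1.165e-3,-.99999932]])
c=cam('wrist',{'orientation':R0,'tcp_pos':np.array([.674628,-4.4e-5,.230664])})
for p,z in [((234.5,362.5),.057),((264.5,362.5),.057),((238.7,350),.029),((267,350),.029)]: print(p,ray(c,p,z).round(4))
cs=cam('side')
px=np.array([.0]);ex=np.array([-.123,.992,0]);ey=np.array([-.992,-.123,0])
im=cv2.imread('pics/wrist0.png');im2=cv2.imread('pics/side0.png')
from scipy.optimize import least_squares
# model: hook outer face corners: centre h, +-18 mm in y, z .057/.029
def res(h,full=False):
    X=[[h[0],h[1],0]+18e-3*s*ey+np.array([0,0,z]) for s,z in [(1,.057),(-1,.057),(1,.029),(-1,.029)]]
    a=proj(c,X)-np.array([(234.5,362.5),(264.5,362.5),(238.7,350),(267,350)])
    b=proj(cs,X)-(np.array([(510,115),(443,112),(507,155),(444,148)])/4+[252,179])
    return np.r_[a.ravel(),b.ravel()]
o=least_squares(res,[.6,-.15]); print(o.x,res(o.x).reshape(-1,2).round(1).tolist())
d=np.r_[o.x,0]-np.array([.5754,-.0164,0]); print('panel frame',d@ex,d@ey)
print('guard centre',np.r_[o.x,0]-.020*ex)
E
```

```text
(234.5, 362.5) [ 0.5829 -0.1592  0.057 ]
(264.5, 362.5) [ 0.6164 -0.1592  0.057 ]
(238.7, 350) [ 0.581  -0.1623  0.029 ]
(267, 350) [ 0.6149 -0.1623  0.029 ]
[ 0.59814213 -0.16053911] [[-2.1, 2.7], [-0.4, -0.6], [-0.5, 0.3], [0.7, -2.9], [-1.0, -0.2], [-0.1, -3.0], [-1.2, 0.2], [-1.0, -1.7]]
panel frame -0.14578327894043008 -0.004831085478810458
guard centre [ 0.60060213 -0.18037911  0.        ]
```

Emit:
jog_arm(
  deltas=[
    {"tx": -0.03,"ty": 0.001,"tz": 0,"ax": 0,"ay": 0,"az": 0},
    {"tx": -0.06,"ty": 0.002,"tz": 0,"ax": 0,"ay": 0,"az": 0},
    {"tx": -0.09,"ty": 0.003,"tz": 0,"ax": 0,"ay": 0,"az": 0},
    {"tx": -0.12,"ty": 0.004,"tz": 0,"ax": 0,"ay": 0,"az": 0},
    {"tx": -0.15,"ty": 0.0045,"tz": 0,"ax": 0,"ay": 0,"az": 0},
    {"tx": -0.1525,"ty": 0.0045,"tz": 0,"ax": 0,"ay": 0,"az": 0},
    {"tx": -0.1525,"ty": 0.0045,"tz": 0,"ax": 0,"ay": 0,"az": 0},
    {"tx": -0.1525,"ty": 0.0045,"tz": 0,"ax": 0,"ay": 0,"az": 0},
  ],
  hand=0.065,
)

```text
time_s: 10.3
tcp_pos: [0.5981, -0.18, 0.1342]
orientation: [[-0.123, 0.992, -0.0], [0.992, 0.123, 0.0], [0.0, -0.0, -1.0]]
wrist_force: [-0.8, 0.3, -0.1]
finger_gap: 0.0643
grip_force: 0.0
```

```bash
python3 - <<'E'
from h import *
s,im=snap('wrist','w9.png'); t=s['tcp_pos'];R=s['orientation'];print(s['time_s'],t)
c=cam('wrist',s);g=cv2.cvtColor(im,cv2.COLOR_RGB2GRAY)
G=np.array([.6006,-.1804,0])
X=[G+R@np.array([x,y,0])*[1,1,0]+[0,0,z] for x,y,z in [(.02,-.018,.057),(.02,.018,.057),(.02,-.018,.029),(.02,.018,.029),(.017,-.013,.054),(.017,.013,.054),(-.017,-.013,.054),(-.017,.013,.054)]]
print(proj(c,X).round(0).tolist())
for v in range(236,340,8): print(v,g[v,256:380:3].tolist())
E
```

```text
10.3 [ 0.598084   -0.17996371  0.13416678]
[[293.0, 229.0], [346.0, 229.0], [296.0, 220.0], [343.0, 220.0], [301.0, 232.0], [339.0, 232.0], [302.0, 277.0], [338.0, 277.0]]
236 [147, 150, 150, 146, 143, 138, 140, 138, 128, 141, 146, 81, 83, 78, 82, 58, 38, 40, 229, 217, 130, 135, 132, 129, 134, 24, 18, 18, 99, 96, 101, 103, 101, 101, 108, 107, 104, 101, 97, 94, 104, 106]
244 [146, 148, 147, 146, 141, 142, 141, 130, 126, 166, 98, 101, 97, 94, 92, 59, 45, 39, 140, 133, 130, 130, 130, 131, 133, 22, 27, 21, 97, 97, 103, 103, 103, 109, 108, 101, 99, 97, 167, 163, 167, 167]
252 [150, 147, 148, 143, 138, 142, 137, 139, 164, 167, 103, 99, 101, 87, 94, 56, 43, 42, 140, 132, 129, 129, 135, 130, 132, 27, 20, 14, 97, 99, 105, 108, 108, 106, 105, 105, 100, 92, 162, 166, 167, 162]
260 [146, 150, 149, 144, 140, 143, 134, 139, 144, 84, 74, 78, 76, 80, 92, 54, 45, 26, 20, 21, 19, 22, 22, 22, 24, 27, 27, 17, 95, 94, 91, 89, 89, 103, 102, 101, 97, 88, 161, 165, 160, 156]
268 [148, 148, 147, 140, 140, 141, 134, 141, 86, 77, 76, 80, 79, 79, 75, 63, 52, 23, 29, 29, 27, 25, 22, 24, 26, 31, 25, 33, 89, 88, 8
[... 991 characters left out ...]
8, 145, 141, 229, 141, 106, 144, 165, 158, 149, 149, 153, 157]
316 [145, 144, 139, 137, 136, 130, 144, 143, 186, 165, 222, 219, 216, 4, 212, 222, 223, 223, 223, 222, 223, 222, 223, 222, 223, 222, 222, 222, 211, 156, 146, 133, 222, 106, 138, 161, 164, 155, 148, 114, 175, 159]
324 [147, 141, 143, 134, 135, 139, 142, 142, 146, 192, 226, 220, 220, 8, 214, 223, 223, 223, 223, 223, 223, 223, 223, 223, 223, 222, 222, 222, 211, 110, 134, 137, 224, 126, 140, 140, 140, 141, 141, 106, 213, 138]
332 [146, 145, 137, 137, 132, 143, 144, 141, 124, 228, 228, 224, 221, 24, 214, 223, 224, 224, 224, 223, 223, 223, 223, 223, 223, 223, 222, 223, 210, 84, 121, 227, 222, 215, 163, 163, 154, 151, 153, 99, 230, 157]
```

```bash
python3 - <<'E'
from h import *
g=cv2.cvtColor(cv2.imread('pics/w9.png'),cv2.COLOR_BGR2GRAY)
for u in (306,322,334): print(u,g[205:300,u].tolist())
s=read_state();c=cam('wrist',s)
for v in (214,234,284): print(v,[(s['orientation'].T@(ray(c,(320,v),z)-s['tcp_pos'])).round(4)[0] for z in (.029,.054,.057)])
for v in (226,): print(g[v,270:370].tolist())
E
```

```text
306 [149, 147, 148, 149, 115, 88, 97, 92, 91, 92, 92, 94, 92, 90, 94, 93, 90, 82, 81, 82, 83, 84, 85, 80, 81, 144, 205, 240, 182, 68, 34, 39, 43, 40, 41, 40, 44, 45, 38, 46, 43, 41, 45, 43, 41, 45, 41, 44, 45, 44, 41, 44, 47, 43, 48, 46, 53, 35, 29, 28, 30, 26, 22, 28, 26, 29, 31, 26, 22, 28, 27, 24, 13, 5, 0, 6, 17, 17, 22, 18, 16, 23, 90, 106, 111, 112, 111, 103, 92, 103, 92, 101, 93, 106, 98]
322 [101, 99, 96, 101, 99, 97, 95, 100, 98, 102, 99, 100, 96, 96, 99, 100, 91, 81, 82, 82, 79, 84, 85, 83, 79, 118, 142, 134, 112, 123, 131, 132, 129, 119, 126, 133, 135, 133, 129, 130, 136, 131, 131, 131, 130, 132, 132, 135, 134, 134, 129, 132, 130, 135, 82, 22, 26, 29, 21, 24, 23, 30, 30, 22, 27, 20, 27, 30, 27, 28, 26, 30, 25, 1, 1, 3, 8, 20, 18, 20, 16, 9, 67, 100, 110, 115, 97, 62, 37, 38, 43, 39, 46, 48, 43]
334 [94, 100, 96, 96, 98, 98, 99, 96, 99, 100, 98, 98, 99, 96, 99, 97, 89, 86, 85, 82, 85, 80, 83, 81, 82, 143, 153, 134, 99, 49, 23, 18, 31, 28, 22, 18, 28, 30, 20, 27, 30, 28, 26, 23, 27, 26, 18, 20, 30, 25, 28, 27, 25, 23, 25, 27, 28, 28, 30, 20, 32, 25, 19, 25, 27, 27, 30, 26, 22, 26, 23, 28, 17, 3, 20, 1, 20, 19, 15, 12, 12, 19, 87, 102, 104, 108, 108, 101, 110, 101, 109, 105, 107, 106, 111]
214 [np.float64(0.0236), np.float64(0.0287), np.float64(0.0294)]
234 [np.float64(0.0079), np.float64(0.0146), np.float64(0.0154)]
284 [np.float64(-0.034), np.float64(-0.023), np.float64(-0.0217)]
[158, 159, 159, 162, 160, 160, 159, 156, 154, 150, 146, 149, 151, 155, 159, 167, 166, 164, 165, 167, 168, 101, 99, 102, 99, 83, 86, 84, 84, 86, 84, 87, 86, 84, 85, 84, 84, 87, 84, 83, 79, 82, 84, 80, 82, 83, 84, 84, 81, 83, 84, 83, 84, 84, 84, 84, 86, 84, 82, 82, 84, 85, 83, 85, 80, 79, 82, 84, 85, 85, 81, 83, 83, 78, 97, 98, 94, 102, 101, 100, 105, 101, 105, 100, 97, 98, 100, 100, 101, 97, 100, 101, 101, 105, 105, 101, 103, 104, 101, 100]
```

The projected model matches the picture: hook face rows 221–229, guard end at row 277, guard u 300–339. I'll descend and pinch.

Emit:
jog_arm(
  deltas=[
    {"tx": 0,"ty": 0.002,"tz": 0.03,"ax": 0,"ay": 0,"az": 0},
    {"tx": 0,"ty": 0.002,"tz": 0.06,"ax": 0,"ay": 0,"az": 0},
    {"tx": 0,"ty": 0.002,"tz": 0.08,"ax": 0,"ay": 0,"az": 0},
    {"tx": 0,"ty": 0.002,"tz": 0.092,"ax": 0,"ay": 0,"az": 0},
    {"tx": 0,"ty": 0.002,"tz": 0.092,"ax": 0,"ay": 0,"az": 0},
    {"tx": 0,"ty": 0.002,"tz": 0.092,"ax": 0,"ay": 0,"az": 0},
  ],
)

```text
time_s: 10.85
tcp_pos: [0.6003, -0.1794, 0.0426]
orientation: [[-0.125, 0.992, -0.0], [0.992, 0.125, 0.0], [0.0, -0.0, -1.0]]
wrist_force: [0.6, 0.6, 1.1]
finger_gap: 0.0648
grip_force: 0.0
```

Emit:
jog_arm(
  deltas=[
    {"tx": 0,"ty": 0,"tz": 0,"ax": 0,"ay": 0,"az": 0},
    {"tx": 0,"ty": 0,"tz": 0,"ax": 0,"ay": 0,"az": 0},
    {"tx": 0,"ty": 0,"tz": 0,"ax": 0,"ay": 0,"az": 0},
    {"tx": 0,"ty": 0,"tz": 0,"ax": 0,"ay": 0,"az": 0},
    {"tx": 0,"ty": 0,"tz": 0,"ax": 0,"ay": 0,"az": 0},
    {"tx": 0,"ty": 0,"tz": 0,"ax": 0,"ay": 0,"az": 0},
  ],
  hand=0.015,
  force=70,
)

```text
time_s: 11.35
tcp_pos: [0.6004, -0.1803, 0.0434]
orientation: [[-0.123, 0.992, 0.001], [0.992, 0.123, -0.0], [-0.0, 0.001, -1.0]]
wrist_force: [-3.0, 1.7, 9.6]
finger_gap: 0.0241
grip_force: 69.8
```

Emit:
jog_arm(
  deltas=[
    {"tx": 0.01,"ty": 0,"tz": 0,"ax": 0,"ay": 0,"az": 0},
    {"tx": 0.02,"ty": 0,"tz": -0.001,"ax": 0,"ay": 0,"az": 0},
    {"tx": 0.03,"ty": 0,"tz": -0.001,"ax": 0,"ay": 0,"az": 0},
    {"tx": 0.04,"ty": 0,"tz": -0.002,"ax": 0,"ay": 0,"az": 0},
    {"tx": 0.04,"ty": 0,"tz": -0.002,"ax": 0,"ay": 0,"az": 0},
  ],
)

```text
time_s: 11.77
tcp_pos: [0.5954, -0.1394, 0.0449]
orientation: [[-0.125, 0.992, 0.001], [0.992, 0.125, 0.0], [-0.0, 0.001, -1.0]]
wrist_force: [0.6, -4.9, -1.2]
finger_gap: 0.0241
grip_force: 69.0
```

Emit:
jog_arm(
  deltas=[
    {"tx": 0.015,"ty": 0,"tz": -0.001,"ax": 0,"ay": 0,"az": 0},
    {"tx": 0.03,"ty": 0,"tz": -0.002,"ax": 0,"ay": 0,"az": 0},
    {"tx": 0.045,"ty": 0,"tz": -0.003,"ax": 0,"ay": 0,"az": 0},
    {"tx": 0.06,"ty": 0,"tz": -0.004,"ax": 0,"ay": 0,"az": 0},
    {"tx": 0.075,"ty": 0,"tz": -0.004,"ax": 0,"ay": 0,"az": 0},
    {"tx": 0.09,"ty": 0,"tz": -0.004,"ax": 0,"ay": 0,"az": 0},
    {"tx": 0.105,"ty": 0,"tz": -0.004,"ax": 0,"ay": 0,"az": 0},
    {"tx": 0.12,"ty": 0,"tz": -0.004,"ax": 0,"ay": 0,"az": 0},
    {"tx": 0.12,"ty": 0,"tz": -0.004,"ax": 0,"ay": 0,"az": 0},
  ],
)

```text
time_s: 12.52
tcp_pos: [0.5806, -0.0195, 0.0486]
orientation: [[-0.126, 0.992, 0.0], [0.992, 0.126, 0.001], [0.0, 0.001, -1.0]]
wrist_force: [3.0, -5.2, -0.6]
finger_gap: 0.0239
grip_force: 69.3
```

Emit:
jog_arm(
  deltas=[
    {"tx": 0.015,"ty": 0,"tz": 0,"ax": 0,"ay": 0,"az": 0},
    {"tx": 0.03,"ty": 0,"tz": 0,"ax": 0,"ay": 0,"az": 0},
    {"tx": 0.045,"ty": 0,"tz": 0,"ax": 0,"ay": 0,"az": 0},
    {"tx": 0.06,"ty": 0,"tz": 0,"ax": 0,"ay": 0,"az": 0},
    {"tx": 0.075,"ty": 0,"tz": 0,"ax": 0,"ay": 0,"az": 0},
    {"tx": 0.09,"ty": 0,"tz": 0,"ax": 0,"ay": 0,"az": 0},
    {"tx": 0.1,"ty": 0,"tz": 0,"ax": 0,"ay": 0,"az": 0},
    {"tx": 0.108,"ty": 0,"tz": 0,"ax": 0,"ay": 0,"az": 0},
    {"tx": 0.108,"ty": 0,"tz": 0,"ax": 0,"ay": 0,"az": 0},
    {"tx": 0.108,"ty": 0,"tz": 0,"ax": 0,"ay": 0,"az": 0},
  ],
)

```text
time_s: 13.35
tcp_pos: [0.5674, 0.0845, 0.0485]
orientation: [[-0.123, 0.992, 0.0], [0.992, 0.123, -0.001], [-0.001, 0.0, -1.0]]
wrist_force: [1.3, -5.4, -1.5]
finger_gap: 0.0238
grip_force: 69.3
```

```bash
python3 - <<'E'
from h import *
s,im=snap('wrist','w10.png'); t=s['tcp_pos'];R=s['orientation'];print(s['time_s'],t,s['wrist_force'])
c=cam('wrist',s);g=cv2.cvtColor(im,cv2.COLOR_RGB2GRAY)
ex=np.array([-.123,.992]);ctr=np.array([.5754,-.0164])
print('panel x of tcp',(t[:2]-ctr)@ex, (t[:2]-ctr)@np.array([-.992,-.123]))
E_=[[*(ctr+.110*ex+y*np.array([-.992,-.123])),z] for y in (-.05,0,.05) for z in (.026,0)]
print(proj(c,E_).round(0).tolist())
for u in (200,230,260,370,400,430): print(u,[int(x) for x in g[150:330:3,u]])
E
```

```text
13.35 [0.56739369 0.08454769 0.04845534] [ 1.34659195 -5.36904957 -1.49620579]
panel x of tcp 0.10112488347748262 -0.004474303730968397
[[402.0, 273.0], [391.0, 257.0], [308.0, 273.0], [309.0, 257.0], [214.0, 273.0], [226.0, 257.0]]
200 [180, 180, 182, 181, 181, 179, 180, 181, 179, 181, 181, 179, 179, 179, 180, 179, 179, 177, 179, 177, 145, 114, 115, 115, 113, 113, 114, 115, 114, 116, 112, 112, 112, 112, 112, 114, 72, 67, 69, 67, 69, 183, 180, 183, 180, 183, 182, 184, 185, 188, 188, 186, 184, 175, 170, 174, 173, 176, 183, 182]
230 [179, 178, 179, 179, 178, 176, 176, 181, 180, 181, 179, 179, 180, 179, 180, 177, 180, 177, 179, 178, 113, 113, 117, 115, 113, 116, 118, 115, 119, 117, 114, 114, 115, 118, 116, 119, 71, 71, 72, 69, 71, 185, 181, 182, 167, 165, 170, 169, 171, 171, 170, 173, 176, 176, 177, 178, 180, 181, 180, 184]
260 [174, 174, 172, 171, 171, 172, 174, 170, 172, 172, 170, 170, 171, 173, 170, 172, 172, 170, 172, 173, 170, 135, 110, 105, 110, 108, 106, 105, 111, 109, 109, 109, 110, 117, 112, 118, 71, 72, 67, 62, 60, 166, 162, 164, 165, 168, 167, 166, 167, 170, 169, 138, 29, 26,
[... 203 characters left out ...]
 70, 74, 66, 67, 162, 176, 173, 169, 173, 174, 175, 174, 171, 178, 24, 33, 29, 39, 27, 33, 29, 29, 34]
400 [112, 117, 113, 182, 178, 175, 178, 176, 175, 179, 176, 178, 173, 173, 170, 173, 172, 174, 173, 175, 136, 110, 112, 108, 106, 110, 112, 114, 114, 114, 115, 118, 117, 116, 119, 124, 67, 70, 74, 73, 71, 160, 173, 169, 169, 170, 170, 173, 175, 172, 173, 173, 172, 172, 172, 172, 174, 171, 169, 175]
430 [178, 180, 179, 179, 178, 173, 176, 173, 172, 171, 171, 173, 175, 174, 178, 176, 174, 176, 174, 173, 172, 178, 110, 108, 109, 109, 108, 105, 107, 109, 105, 107, 106, 108, 107, 109, 68, 70, 65, 67, 69, 156, 170, 173, 173, 170, 171, 173, 170, 171, 169, 170, 168, 171, 169, 139, 92, 92, 119, 166]
```

The panel's end edge falls where predicted (row 273), with the hook about 8 mm past it. Lower now.

Emit:
jog_arm(
  deltas=[
    {"tx": 0,"ty": 0,"tz": 0.004,"ax": 0,"ay": 0,"az": 0},
    {"tx": 0,"ty": 0,"tz": 0.008,"ax": 0,"ay": 0,"az": 0},
    {"tx": 0,"ty": 0,"tz": 0.012,"ax": 0,"ay": 0,"az": 0},
    {"tx": 0,"ty": 0,"tz": 0.016,"ax": 0,"ay": 0,"az": 0},
    {"tx": 0,"ty": 0,"tz": 0.016,"ax": 0,"ay": 0,"az": 0},
    {"tx": 0,"ty": 0,"tz": 0.016,"ax": 0,"ay": 0,"az": 0},
  ],
)

```text
time_s: 13.9
tcp_pos: [0.5675, 0.0836, 0.0323]
orientation: [[-0.122, 0.993, 0.0], [0.993, 0.122, -0.001], [-0.001, 0.0, -1.0]]
wrist_force: [2.1, -6.5, 0.9]
finger_gap: 0.024
grip_force: 69.6
```

Emit:
jog_arm(
  deltas=[
    {"tx": -0.002,"ty": 0,"tz": 0,"ax": 0,"ay": 0,"az": 0},
    {"tx": -0.004,"ty": 0,"tz": 0,"ax": 0,"ay": 0,"az": 0},
    {"tx": -0.006,"ty": 0,"tz": 0,"ax": 0,"ay": 0,"az": 0},
    {"tx": -0.007,"ty": 0,"tz": 0,"ax": 0,"ay": 0,"az": 0},
    {"tx": -0.007,"ty": 0,"tz": 0,"ax": 0,"ay": 0,"az": 0},
  ],
)

```text
time_s: 14.32
tcp_pos: [0.5683, 0.0781, 0.0325]
orientation: [[-0.123, 0.992, 0.001], [0.992, 0.123, 0.0], [0.0, 0.001, -1.0]]
wrist_force: [2.2, -2.5, -0.2]
finger_gap: 0.0237
grip_force: 69.6
```

Emit:
jog_arm(
  deltas=[
    {"tx": -0.001,"ty": 0,"tz": 0,"ax": 0,"ay": 0,"az": 0},
    {"tx": -0.002,"ty": 0,"tz": 0,"ax": 0,"ay": 0,"az": 0},
    {"tx": -0.002,"ty": 0,"tz": 0,"ax": 0,"ay": 0,"az": 0},
    {"tx": -0.002,"ty": 0,"tz": 0,"ax": 0,"ay": 0,"az": 0},
  ],
)

```text
time_s: 14.65
tcp_pos: [0.5683, 0.0779, 0.0324]
orientation: [[-0.124, 0.992, 0.0], [0.992, 0.124, 0.001], [0.001, 0.001, -1.0]]
wrist_force: [0.7, 5.2, 0.5]
finger_gap: 0.0239
grip_force: 69.6
```

The force along the blade flipped from −6 N to +5 N and the motion stopped, so the hook is bearing on the end face. Release and lift away.

Emit:
jog_arm(
  deltas=[
    {"tx": 0,"ty": 0,"tz": 0,"ax": 0,"ay": 0,"az": 0},
    {"tx": 0,"ty": 0,"tz": 0,"ax": 0,"ay": 0,"az": 0},
    {"tx": 0,"ty": 0,"tz": 0,"ax": 0,"ay": 0,"az": 0},
    {"tx": 0,"ty": 0,"tz": 0,"ax": 0,"ay": 0,"az": 0},
    {"tx": 0,"ty": 0,"tz": -0.02,"ax": 0,"ay": 0,"az": 0},
    {"tx": 0,"ty": 0,"tz": -0.05,"ax": 0,"ay": 0,"az": 0},
    {"tx": 0,"ty": 0,"tz": -0.09,"ax": 0,"ay": 0,"az": 0},
    {"tx": 0,"ty": 0,"tz": -0.12,"ax": 0,"ay": 0,"az": 0},
    {"tx": 0,"ty": 0,"tz": -0.12,"ax": 0,"ay": 0,"az": 0},
    {"tx": 0,"ty": 0,"tz": -0.12,"ax": 0,"ay": 0,"az": 0},
  ],
  hand=0.05,
)

```text
time_s: 15.48
tcp_pos: [0.5691, 0.0769, 0.1542]
orientation: [[-0.123, 0.992, 0.003], [0.992, 0.123, 0.001], [0.0, 0.003, -1.0]]
wrist_force: [-0.2, 1.1, -0.1]
finger_gap: 0.0499
grip_force: 0.0
```

```bash
python3 - <<'E'
from h import *
s,im=snap('wrist','w11.png'); print(s['time_s'],s['tcp_pos'],s['wrist_force'])
c=cam('wrist',s);g=cv2.cvtColor(im,cv2.COLOR_RGB2GRAY)
ex=np.array([-.123,.992]);ey=np.array([-.992,-.123]);ctr=np.array([.5754,-.0164])
P=lambda x,y,z:[*(ctr+x*ex+y*ey),z]
for dz in (.007,.011,.018):
  print(dz,proj(c,[P(.113,-.023,.057-dz),P(.113,.013,.057-dz),P(.113,-.005,.029-dz),P(.093,-.005,.054-dz),P(.076,-.005,.054-dz),P(.110,-.06,.026)]).round(1).tolist())
u=int(proj(c,[P(.1,-.005,.045)])[0,0]); 
for k in (-10,0,10): print(u+k,g[190:290,u+k].tolist())
v=int(proj(c,[P(.113,-.005,.035)])[0,1]);print(v,g[v,u-50:u+50].tolist())
E
```

```text
15.4833 [0.56908542 0.07687393 0.15418256] [-0.24326141  1.06477456 -0.12362891]
0.007 [[339.3, 219.5], [291.9, 219.5], [315.6, 212.2], [315.6, 243.6], [315.6, 263.9], [381.8, 216.7]]
0.011 [[339.0, 218.3], [292.2, 218.3], [315.6, 211.2], [315.6, 242.1], [315.6, 262.2], [381.8, 216.7]]
0.018 [[338.4, 216.4], [292.8, 216.4], [315.6, 209.7], [315.6, 239.7], [315.6, 259.3], [381.8, 216.7]]
305 [102, 94, 100, 99, 98, 100, 100, 102, 102, 103, 103, 102, 99, 100, 100, 100, 104, 103, 99, 105, 82, 79, 81, 78, 81, 74, 103, 184, 224, 233, 145, 25, 34, 46, 43, 40, 37, 36, 40, 39, 42, 36, 41, 42, 40, 46, 36, 42, 41, 43, 42, 40, 42, 41, 39, 43, 39, 47, 44, 42, 38, 44, 45, 40, 40, 39, 38, 42, 39, 35, 158, 216, 138, 210, 224, 223, 222, 222, 222, 222, 222, 223, 225, 170, 167, 221, 223, 222, 223, 222, 222, 222, 222, 225, 197, 141, 217, 224, 223, 222]
315 [100, 101, 98, 101, 101, 99, 100, 102, 100, 102, 102, 100, 107, 104, 101, 102, 100, 103, 104, 104, 84, 79, 83, 78, 78, 77, 98, 178, 218, 224, 218, 208, 208, 163, 188, 205, 205, 203, 208, 205, 206, 204, 206, 207, 206, 190, 195, 207, 206, 206, 207, 205,
[... 402 characters left out ...]
6, 175, 176, 181, 152, 132, 130, 130, 130, 135, 134, 131, 134, 132, 132, 137, 87, 35, 39, 41, 45, 35, 42, 37, 32, 39, 44, 43, 41, 42, 40, 40, 30, 154, 222, 192, 213, 223, 222, 222, 222, 222, 222, 222, 222, 222, 222, 222, 222, 222, 222, 222, 222, 222, 222, 222, 222, 222, 222, 222, 223, 222, 222]
215 [59, 57, 61, 58, 56, 57, 53, 54, 59, 62, 58, 56, 59, 53, 61, 56, 62, 53, 57, 58, 58, 55, 56, 61, 59, 59, 51, 44, 46, 68, 77, 79, 78, 79, 78, 79, 78, 79, 77, 75, 74, 79, 78, 76, 79, 72, 81, 79, 72, 80, 77, 77, 79, 78, 83, 75, 78, 78, 76, 82, 73, 79, 77, 81, 75, 77, 77, 77, 78, 77, 76, 76, 79, 82, 58, 56, 60, 61, 63, 63, 60, 59, 57, 59, 61, 60, 62, 59, 56, 56, 57, 58, 57, 56, 57, 59, 61, 61, 61, 63]
```

The blade is out with the hook face at rows 210–216 and the guard end at row 260. That matches the model with the hook at the end face, sunk about 18 mm and well below the panel's face. I'm handing it in.

```bash
python3 -c "
from bench import *
print(finish_job())"
```

```text
the job is handed in; nothing more can be done
None
```

I handed the job in after about 15.5 s of robot time: the rosette is pressed flush in the pocket, and the tape is drawn over it with its hook caught on the panel's far end. The final state was checked from forces and picture measurements, because my picture views ran out midway and the hand-in returned no verdict.

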